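Clamp the check cell in the bean moisture meter

TASK

Do the morning check of the bean moisture meter: take the check cell by its handle, slide it fully home in the nest under the press with its handle to the front, then turn the ratchet knob clockwise until it slips and clicks two or three times, and stop there: clicking on overloads the cell. Leave the cell clamped and let go; do not shove the meter about, and leave the two glasses and the spoon alone.

Things in the scene. Friction and masses are not known exactly. Their poses are not given: they have to be found in the camera images.
- press: Bean moisture meter, 4 kg, loose on rubber feet: a sideways push of about 20 N makes it slide. White housing 124 (x) x 158 (y: -63 to +95) x 36 mm high. On top a nest for the cell between two steel columns (16 mm thick, 45 mm either side in y) that carry a blue bridge with a press screw. Origin: on the table under the nest's middle; z up; its open front faces its -x.
- nest: Steel floor plate of the nest, 90 x 70 mm, running to the front edge. Origin: middle of the nest on its top, 36 mm above the table, on the screw's axis; axes as the press. Aluminium fence 12 mm high: back stop 22.3 mm away at +x, side walls 23.3 mm away at -y and +y, mouth flared to 31 mm either side at x = -35 mm. A cell against the back stop is home, its origin within 1 mm of this one.
- bridge (a point): Middle of the top of the blue bridge over the nest, 114 mm above the table; axes as the press. The bridge is 32 mm deep (x), 120 mm wide (y), underside 92 mm above the table. Below it hangs the steel foot of the screw, an 18 mm disc, which waits 2 to 7 mm above the top of a cell standing in the nest: slide the cell in along the floor.
- knob_grip (a point): Point on the ratchet knob's axis at half its height, 145 mm above the table; fixed to the bridge, it does not turn. The knob is a round ribbed black cylinder, 38 mm diameter, 28 mm high (131 to 159 mm); it stays at this height as it turns. Below it is a 24 mm brass collar. Turning it clockwise from above drives the foot down 8 mm a turn; 1.6 to 5.2 rad until the foot meets the cell.
- knob_top (a point): Middle of the knob's top (red disc, white mark), fixed, 159 mm up. Turning takes 0.10 Nm while the foot moves freely; on the cell this rises by 0.09 Nm within 0.3 rad, then the ratchet slips, a click each 15 degrees (0.12 to 0.21 Nm). Held still it feels less, but the rise remains. Clamping force: 70 N at click 1, 90 N at click 3, over 106 N (too much) at click 5. It stays clamped when let go.
- cell: Check cell, 0.32 kg: upright steel cylinder 44 mm diameter, 42 mm high, with a black and a brass band and a brass disc on top; a dark wooden handle on a steel neck points to its -x. Origin: middle of its underside; z up. It starts upright on a cork mat 6 mm thick.
- cell_handle (a point): Middle of the cell's handle, where to hold it: 85 mm from the cell's axis (towards the cell's -x), 26 mm above its underside; axes as the cell. The handle is 16 mm wide (y), 20 mm high and 72 mm long (x).
- glass_a: Empty cupping glass, 76 mm diameter at the rim, 88 mm high. Origin: middle of its underside. Leave it alone.
- glass_b: Empty cupping glass like the other. Leave it alone.
- spoon: Steel cupping spoon, 170 mm long, lying on the table. Leave it alone.

How it is judged:
By the outcome, as a careful person would: the job done as asked, in the order asked, and still so for the second after the job is handed in, with the robot touching nothing.
It also fails if it takes over 72 s, if anything falls off the work surface, if the arm or the gripper's body presses on something with over 40 N, if the wrist force passes 120 N, or if a joint passes its speed limit or range.

ROBOT

A 7-joint arm with a two-finger parallel gripper is mounted at the origin on the work surface. World frame = base frame: x ahead of the robot, y to its left, z up, the work surface at z = 0. Lengths are in m, angles in rad, forces in N, time in s.
With the tool pointing down it reaches from about 0.4 to 0.875 m from the base axis. Payload 19.3 kg.
Tool frame: the origin (TCP) lies midway between the tips of the shut fingers; the grasp point (between the pads) lies 19 mm behind it (bot.pinch_z is the distance from the TCP to the grasp point, in m); z points along the fingers, y is the direction in which the jaws open and shut (so a half turn about z gives the same grasp; the last joint's range is limited). The gripper opens to 85 mm and grips with 20 to 120 N. Pads are 22 mm wide; open, the fingers measure 114 mm over their backs; the gripper's body (76 mm by 85 mm) begins 54 mm behind the grasp point. The pads swing forward as they close: fully open they stand 13 mm farther back than shut.
Start: joints at [1.279, 0.521, -0.036, 1.599, 0.021, 1.021, -0.113], TCP at [0.137, -0.61, 0.193] pointing down, gripper open.
Joint ranges: [-2.91, 2.91], [-0.3, 2.13], [-1.5, 1.42], [0.17, 2.43], [-1.26, 4.41], [0.16, 1.93], [-2.52, 2.52]. Speed limits (rad/s): [1.89, 1.89, 2.39, 2.39, 3.01, 3.01, 3.01].

INTERFACE

Orientations are given as [roll, pitch, yaw] about the fixed x, y, z axes, in that order (R = Rz(yaw) Ry(pitch) Rx(roll)).
In Python, from workcell import bot gives the robot as it stands. The module is installed in compiled form; this text tells all that it offers.
- The arm moves only by the tool move_arm, never from a script. Its argument "moves" is text: rows parted by semicolons, each of 4 numbers parted by spaces: the shift along the tool's x, y, z in mm, then the turn about the tool's z in rad. In form: dx dy dz yaw; .... A call has exactly 10 rows; each row is the pose to reach, as a shift and turn from the pose commanded when the call began, along the tool's axes at that moment; what a row does not reach only later rows make up. A row lasts 1/12 s, in which the tool goes at most 41.7 mm and 7.16 degrees, less where a joint would pass 70% of its speed; a pose out of reach is approached as far as the arm can. A call with a gripper value outside its range is refused whole. "grip" is the opening, from 0 (shut) to 1 (fully open), set as the call begins (left out, the last holds). The fingers move at their own pace and stop on an object; "grip_force" is the grip in N (left out, the last holds). Time passes only in rows, so rows that repeat a pose let the fingers close, or fill a call up. It gives the time, the measured TCP pose, the force and the opening at its end, in the units of the state.
- bot.observe(): the state, without advancing time (a new reading comes with each control period).
- bot.grab_frame(name): name is "side" or "top"; returns a dict with "frame" (480x640x3 uint8, red, green, blue), "z_map" (480x640 float32, m along the optical axis (not along the pixel's ray), 0 where there is no reading), "K" (3x3 intrinsics, pixels), "eye" and "attitude" of the camera in the world. Camera axes: x right, y up, looking along -z (the intrinsics and any distortion apply to the point x, -y, -z); pixel columns grow to the right and rows downward; lengths in m; the calibration is good to about 2 mm. A picture is of the moment at which its call begins.
- bot.job_done(): hands the job in, once; it reports no verdict.
Trained networks look in a picture, given as the dict that the camera call returned (one of the last four; its "shot" number tells which), for a name from the list of things; names that differ only in an ending like _2 or _b are one class to them, and where a whole thing is asked for, a point or a joint stands for the part that bears it (a point fixed in the world has none). Each returns a list of dicts, best first, with "conf" (0 to 1); they miss things now and then, are a little off and sometimes report something else, mostly with a low value. They report only what shows in the picture. A call takes as long as a camera call.
- bot.search_frame(picture, label): "at" ([column, row] in pixels, amid what is visible of it).
- bot.pinpoint(picture, label): "at" ([column, row] in pixels: a listed point, or the origin of a listed thing).
The state is a dict: "clock": time; "qpos": joint angles; "qd": joint speeds; "joint_efforts": joint torques, N m; "position": TCP position; "tool_rot": TCP orientation; "force": force on the tool from outside, world axes, zero at the start; "moment": the same for the moment, N m; "grip_width": finger opening in m.
Only numpy, scipy, OpenCV 4.12 (cv2) and the standard library are available. Lean on these libraries where they do the work, as an engineer would, in place of code of your own. Each camera call takes 0.05 s, during which the arm holds its last target. There are 200 camera calls.

## Working session

There is one attempt and no reset: what is moved stays moved. The work goes in short steps, Python scripts to look and compute and a tool call to move; the robot and the scene stay as the last step left them, time stands still between calls to the robot, and variables do not carry over. Pictures are saved under pics/ and viewed, about 8 in all and at most 12, crops included, and the job is handed in when it is done.

Besides the shell and the picture viewer there is one more tool, called in YAML: its name, and indented under it one key for each argument. move_arm: Moves the arm, as the interface text tells. Its arguments: {"type":"object","properties":{"moves":{"type":"string"},"grip":{"type":"number"},"grip_force":{"type":"number"}},"required":["moves"]}

```bash
mkdir -p pics
cat > h.py <<'E'
import numpy as np, cv2
from workcell import bot
def R_(a):
    a=np.array(a,float)
    if a.shape==(3,3): return a
    if a.size==4: raise Exception("quat %s"%a)
    from scipy.spatial.transform import Rotation as R
    return R.from_euler('xyz',a).as_matrix()
def ray(p,uv):
    K=np.array(p["K"]); d=np.array([(uv[0]-K[0,2])/K[0,0],-(uv[1]-K[1,2])/K[1,1],-1.])
    return np.array(p["eye"]),R_(p["attitude"])@d
def atz(p,uv,z):
    e,d=ray(p,uv); return e+d*(z-e[2])/d[2]
def depth(p,uv):
    u,v=int(round(uv[0])),int(round(uv[1])); z=p["z_map"][max(v-1,0):v+2,max(u-1,0):u+2]; z=z[z>0]
    e,d=ray(p,uv); return e+d*np.median(z) if z.size else None
def save(p,name): cv2.imwrite("pics/"+name,p["frame"][:,:,::-1])
E
python3 - <<'E'
from h import *
np.set_printoptions(precision=4,suppress=True)
print({k:np.round(v,3) for k,v in bot.observe().items()},bot.pinch_z)
Z=dict(press=0,nest=.036,bridge=.114,knob_grip=.145,knob_top=.159,cell=.006,cell_handle=.032,glass_a=0,spoon=0)
for n in("top","side"):
    p=bot.grab_frame(n); save(p,n+"1.png"); print(n,{k:p[k] for k in p if k not in("frame","z_map")})
    for l,z in Z.items():
        for d in bot.pinpoint(p,l)[:2]: print(l,np.round(d["conf"],2),np.round(d["at"]),atz(p,d["at"],z),depth(p,d["at"]))
E
```

```text
{'clock': np.float64(0.0), 'qpos': array([ 1.279,  0.522, -0.036,  1.6  ,  0.021,  1.021, -0.113]), 'qd': array([-0.   ,  0.   , -0.   , -0.001, -0.001, -0.   ,  0.001]), 'joint_efforts': array([ -0.002, -92.712,   1.978, -36.993,   0.018,   0.008,  -0.   ]), 'position': array([ 0.137, -0.609,  0.193]), 'tool_rot': array([-3.14 ,  0.   ,  0.222]), 'force': array([ 0.332, -0.304,  0.502]), 'moment': array([0.031, 0.011, 0.006]), 'grip_width': np.float64(0.085)} 0.0187
top {'K': array([[488.1711,   0.    , 311.2327],
       [  0.    , 488.1711, 239.062 ],
       [  0.    ,   0.    ,   1.    ]]), 'eye': array([ 0.5005, -0.0907,  0.8319]), 'attitude': array([ 0.1251,  0.0142, -1.5692]), 'shot': 1}
press 0.96 [153. 242.] [0.5997 0.1941 0.    ] [0.586  0.1549 0.1143]
press 0.26 [480. 204.] [ 0.6656 -0.3694  0.    ] [ 0.6484 -0.3404  0.0866]
nest 0.69 [148. 244.] [0.5926 0.1908 0.036 ] [0.5835 0.163  0.1146]
bridge 0.89 [130. 236.] [0.5957 0.1899 0.114 ] [0.5897 0.1724 0.1588]
knob_grip 0.98 [122. 233.] [0.595  0.1898 0.145 ] [0.593  0.1836 0.1601]
knob_grip 0.65 [352. 275.] [ 0.5365 -0.137
[... 818 characters left out ...]
ray([ 0.9046, -0.0019, -0.6266]), 'shot': 2}
nest 0.62 [231. 208.] [0.5873 0.1875 0.036 ] [0.5871 0.187  0.0364]
bridge 0.9 [227. 176.] [0.592 0.199 0.114] [0.585  0.1829 0.1241]
knob_grip 0.9 [228. 162.] [0.5986 0.1995 0.145 ] [0.5874 0.1743 0.1599]
knob_top 0.57 [228. 156.] [0.6019 0.1988 0.159 ] [0.6012 0.1972 0.1599]
cell 0.59 [341. 304.] [ 0.6212 -0.1729  0.006 ] [ 0.6089 -0.1872  0.0256]
cell_handle 0.97 [296. 306.] [ 0.5368 -0.1485  0.032 ] [ 0.5336 -0.1536  0.0384]
glass_a 0.87 [433. 365.] [ 0.663  -0.3645  0.    ] [ 0.637  -0.3805  0.0379]
glass_a 0.68 [344. 220.] [0.7983 0.0395 0.    ] [0.7817 0.0201 0.0184]
spoon 0.77 [198. 308.] [ 0.4045 -0.0199  0.    ] [ 0.4041 -0.0213  0.0014]
```

View pics/top1.png

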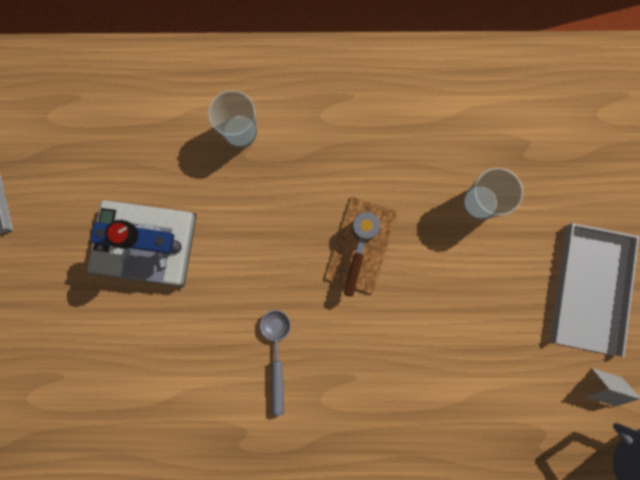

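View pics/side1.png

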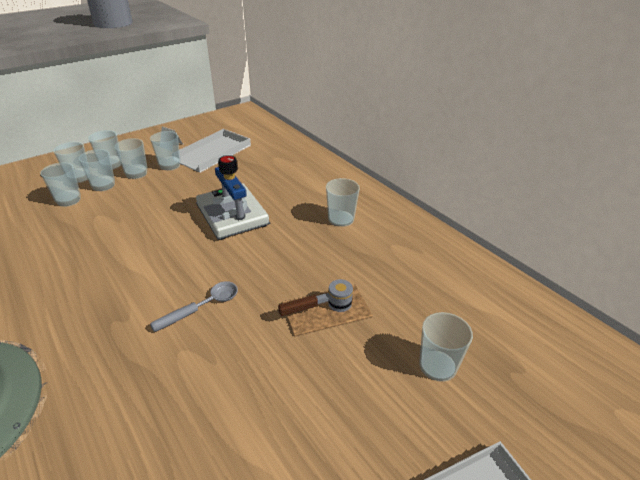

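Run:
```python
from h import *
np.set_printoptions(precision=4,suppress=True)
p=bot.grab_frame("top")
K=p["K"]; v,u=np.mgrid[0:480,0:640]
d=np.stack([(u-K[0,2])/K[0,0],-(v-K[1,2])/K[1,1],-np.ones_like(u)],-1)@R_(p["attitude"]).T
P=(p["eye"]+d*p["z_map"][...,None]).astype(np.float32); P[p["z_map"]==0]=9
np.save("P.npy",P)
def rect(m,n):
    q=P[m][:,:2]; r=cv2.minAreaRect(q*1000); print(n,m.sum(),r, cv2.boxPoints(r).round(0).tolist())
x,y,z=P[...,0],P[...,1],P[...,2]
reg=(x>.45)&(x<.75)
rect(reg&(abs(z-.114)<.006)&(y>.09)&(y<.3),"bridge")
rect(reg&(abs(z-.159)<.005)&(y>.09)&(y<.3),"knob")
rect(reg&(abs(z-.036)<.004)&(y>.03)&(y<.35),"house")
rect((x>.5)&(x<.585)&(abs(z-.042)<.006)&(abs(y+.14)<.06),"handle")
rect((x>.58)&(x<.68)&(abs(z-.048)<.004)&(abs(y+.16)<.06),"celltop")
```

```text
bridge 1042 ((593.6456298828125, 189.26388549804688), (120.52491760253906, 32.290428161621094), 82.15910339355469) [[569.0, 132.0], [601.0, 127.0], [618.0, 247.0], [586.0, 251.0]]
knob 602 ((593.6964721679688, 189.2118682861328), (38.47865295410156, 38.04627227783203), 71.64636993408203) [[570.0, 177.0], [606.0, 165.0], [618.0, 201.0], [582.0, 213.0]]
house 4364 ((595.6529541015625, 204.44528198242188), (157.61956787109375, 122.73827362060547), 82.02566528320312) [[524.0, 135.0], [645.0, 118.0], [667.0, 274.0], [546.0, 291.0]]
handle 459 ((546.3644409179688, -149.13499450683594), (16.037124633789062, 80.20645904541016), 74.76741790771484) [[506.0, -146.0], [583.0, -167.0], [587.0, -152.0], [510.0, -131.0]]
celltop 557 ((621.4976806640625, -168.4141082763672), (42.0914306640625, 41.98756408691406), 89.06114959716797) [[600.0, -189.0], [642.0, -190.0], [643.0, -148.0], [601.0, -147.0]]
```

The top view shows the press at about px (140,245), with the knob at (121,233). The cell is at (366,226) on its mat with the handle at (355,273), and the glasses and spoon are well clear. The depth fit gives the press at (0.5936, 0.189) with yaw -0.138, and the cell at (0.6215, -0.168) with yaw about -0.26.

move_arm:
  moves: "494 -363 60 0.48;494 -363 60 0.48;494 -363 60 0.48;494 -363 60 0.48;494 -363 60 0.48;494 -363 60 0.48;494 -363 60 0.48;494 -363 60 0.48;494 -363 60 0.48;494 -363 60 0.48"
  grip: 1

```text
clock: 1.88
position: [0.4092, -0.2966, 0.1528]
tool_rot: [3.141, -0.001, -0.258]
force: [0.8, -1.6, 0.0]
grip_width: 0.0852
```

```bash
cat >> h.py <<'E'
def go(x,y,z,yaw):
    s=bot.observe(); p=s["position"]; r=R_(s["tool_rot"]); d=r.T@(np.array([x,y,z])-p)
    c=np.arctan2(r[1,0],r[0,0]); t=-((yaw-c+np.pi)%(2*np.pi)-np.pi)
    print("t",round(float(s["clock"]),2),"pos",np.round(p*1000,1),"yaw",round(float(c),4),"rot",np.round(s["tool_rot"],4),"F",np.round(s["force"],1),"M",np.round(s["moment"],3),"w",round(s["grip_width"]*1000,1),"q",np.round(s["qpos"],2))
    print("MOVE",np.round(d*1000,1),round(float(t),4))
E
python3 -c "
from h import *
go(.5394,-.1465,.12,-.26)"
```

```text
t 1.88 pos [ 409.2 -296.6  152.8] yaw -0.2584 rot [ 3.1414e+00 -6.0000e-04 -2.5840e-01] F [ 0.8 -1.6  0. ] M [-0.049 -0.094 -0.011] w 85.2 q [ 0.53  0.39 -0.02  1.95  0.01  0.8  -1.33]
MOVE [  87.5 -178.4   32.8] 0.0016
```

move_arm:
  moves: "87 -178 40 0;87 -178 40 0;87 -178 40 0;87 -178 40 0;87 -178 40 0;87 -178 40 0;87 -178 40 0;87 -178 40 0;87 -178 40 0;87 -178 40 0"

```text
clock: 2.72
position: [0.5372, -0.1496, 0.1131]
tool_rot: [3.141, -0.0, -0.26]
force: [0.9, -0.6, -1.2]
grip_width: 0.0853
```

Run:
```python
from h import *
go(.5394,-.1465,.0135,-.262)
p=bot.grab_frame("side"); save(p,"side2.png")
c=p["frame"][180:360,200:440]; cv2.imwrite("pics/side2c.png",cv2.resize(c,None,fx=3,fy=3)[:,:,::-1])
```

```text
t 2.72 pos [ 537.2 -149.6  113.1] yaw -0.2601 rot [ 3.1413e+00 -4.0000e-04 -2.6010e-01] F [ 0.9 -0.6 -1.2] M [-0.029  0.01   0.009] w 85.3 q [ 0.2   0.52 -0.05  1.85  0.04  0.77 -1.7 ]
MOVE [ 1.3 -3.6 99.6] 0.0019
```

View pics/side2c.png

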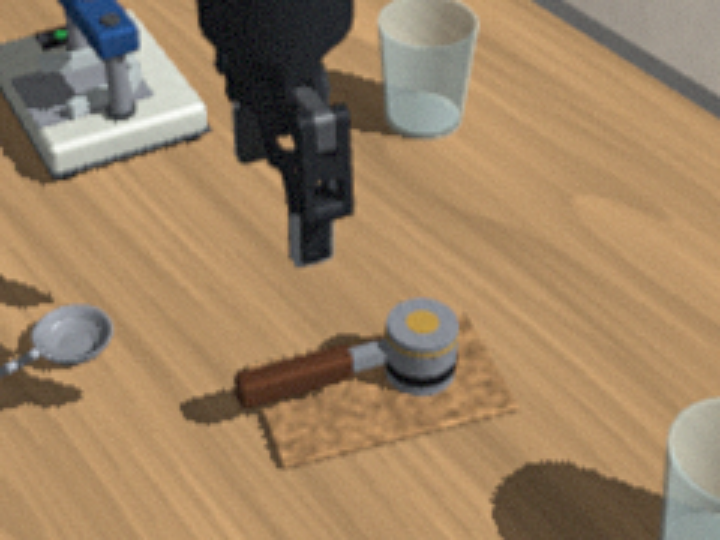

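The gripper hangs over the handle (crop px 310,230), the cell is upright on the mat, and everything else is clear. Next I descend.

move_arm:
  moves: "1 -3 30 0;1 -3 60 0;1 -3 85 0;1 -3 99 0;1 -3 99 0;1 -3 99 0;1 -3 99 0;1 -3 99 0;1 -3 99 0;1 -3 99 0"

```text
clock: 3.6
position: [0.5399, -0.1459, 0.0146]
tool_rot: [-3.141, -0.001, -0.258]
force: [-0.2, -0.3, 0.5]
grip_width: 0.0855
```

move_arm:
  moves: "0 0 0 0;0 0 0 0;0 0 0 0;0 0 0 0;0 0 0 0;0 0 0 0;0 0 0 0;0 0 0 0;0 0 0 0;0 0 0 0"
  grip: 0
  grip_force: 50

```text
clock: 4.43
position: [0.5394, -0.1457, 0.0137]
tool_rot: [-3.142, 0.0, -0.258]
force: [1.1, -0.7, 0.3]
grip_width: 0.0002
```

Run:
```python
from h import *
go(.5394,-.1465,.0635,-.262)
```

```text
t 4.43 pos [ 539.4 -145.7   13.7] yaw -0.2582 rot [-3.1416  0.     -0.2582] F [ 1.1 -0.7  0.3] M [-0.009 -0.042  0.029] w 0.2 q [ 0.19  0.67 -0.05  1.9   0.05  0.57 -1.72]
MOVE [  0.2   0.8 -49.8] 0.0038
```

Run:
```python
from h import *
p=bot.grab_frame("side")
c=p["frame"][220:380,220:430]; c=cv2.resize(c,None,fx=3,fy=3)
q=bot.grab_frame("top"); d=cv2.resize(q["frame"][180:320,290:430],(480,480))
cv2.imwrite("pics/g3.png",cv2.resize(np.hstack([cv2.resize(c,(630,480)),d]),(800,346))[:,:,::-1])
```

```text
(no output)
```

View pics/g3.png

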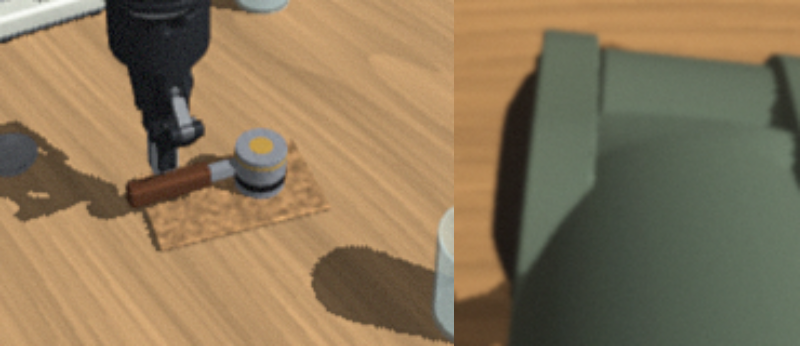

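The fingers shut beside or above the handle, so the grasp missed. I'll measure where the fingertips and handle are from the side depth.

Run:
```python
from h import *
np.set_printoptions(precision=1,suppress=True)
p=bot.grab_frame("side")
# crop px -> full px : crop shown scale 800/1110 of 630-> 454 px for 210 cols
f=210/454.; 
for n,(a,b) in dict(tip=(163,165),tip_up=(163,155),tip2=(160,145),finger=(168,130),h1=(140,190),h2=(170,182),h3=(195,175),top=(262,145),mat=(200,220),mat2=(160,230),table=(250,300)).items():
    uv=(220+a*f,220+b*f*(160/(346*f))); 
    print(n,np.round(uv),depth(p,uv)*1000)
K=p["K"]; v,u=np.mgrid[0:480,0:640]
d=np.stack([(u-K[0,2])/K[0,0],-(v-K[1,2])/K[1,1],-np.ones_like(u)],-1)@R_(p["attitude"]).T
P=(p["eye"]+d*p["z_map"][...,None]).astype(np.float32)*1000
x,y,z=P[...,0],P[...,1],P[...,2]; f=p["frame"].astype(int)
t=(abs(z-48)<3)&(abs(x-620)<60)&(abs(y+165)<60); print("celltop",t.sum(),cv2.minAreaRect(P[t][:,:2]))
br=(f[...,0]-f[...,2]>25)&(f[...,0]<150)&(z>25)&(z<50)&(x>480)&(x<600)&(y>-200)&(y<-90); print("handle",br.sum(),cv2.minAreaRect(P[br][:,:2]),z[br].max())
g=(f.sum(-1)<250)&(abs(f[...,0]-f[...,2])<15)&(x>490)&(x<580)&(y>-200)&(y<-90)&(z>5)&(z<60); print("finger",g.sum(),P[g].min(0),P[g].max(0),np.median(P[g],0))
```

```text
tip [295. 296.] [ 531.4 -157.7   67.9]
tip_up [295. 292.] [ 532.4 -156.6   77.6]
tip2 [294. 287.] [ 519.3 -173.2  108.9]
finger [298. 280.] [ 513.4 -193.8  143.3]
h1 [285. 308.] [ 515.1 -147.7   41.1]
h2 [299. 304.] [ 539.9 -154.2   40.6]
h3 [310. 301.] [ 561.1 -159.5   40.4]
top [341. 287.] [ 621.5 -171.1   49.4]
mat [313. 322.] [ 553.5 -177.     6.7]
mat2 [294. 326.] [ 521.  -166.1    6.1]
table [336. 359.] [ 540.4 -261.2    0.8]Traceback (most recent call last):
  File "<stdin>", line 13, in <module>
cv2.error: OpenCV(4.12.0) /io/opencv/modules/imgproc/src/convhull.cpp:143: error: (-215:Assertion failed) total >= 0 && (depth == CV_32F || depth == CV_32S) in function 'convexHull'
```

Run:
```python
from h import *
np.set_printoptions(precision=1,suppress=True)
p=bot.grab_frame("side")
for r in range(262,314,4): print(r,[ (depth(p,(c,r))*1000).round().tolist() for c in (291,295,299)], p["frame"][r,295])
e,d=ray(p,(303,267)); 
for y in(-.21,-.2,-.19): print((e+d*(y-e[1])/d[1])*1000)
s=bot.observe(); print(s["clock"],s["position"],s["tool_rot"],s["qpos"].round(3),s["grip_width"])
c=p["frame"][240:330,250:370]; cv2.imwrite("pics/g4.png",cv2.resize(c,None,fx=6,fy=6,interpolation=cv2.INTER_NEAREST)[:,:,::-1])
```

```text
262 [[522.0, -162.0, 153.0], [520.0, -177.0, 165.0], [524.0, -182.0, 166.0]] [19 21 22]
266 [[524.0, -160.0, 142.0], [520.0, -177.0, 156.0], [523.0, -183.0, 160.0]] [18 24 20]
270 [[524.0, -159.0, 134.0], [522.0, -174.0, 145.0], [525.0, -181.0, 149.0]] [17 13 17]
274 [[526.0, -156.0, 121.0], [532.0, -158.0, 120.0], [537.0, -162.0, 120.0]] [21 26 27]
278 [[524.0, -157.0, 114.0], [535.0, -153.0, 105.0], [517.0, -193.0, 145.0]] [36 36 38]
282 [[526.0, -155.0, 102.0], [519.0, -177.0, 123.0], [512.0, -199.0, 144.0]] [15 16 19]
286 [[526.0, -153.0, 91.0], [519.0, -178.0, 115.0], [516.0, -194.0, 129.0]] [25 28 28]
290 [[529.0, -148.0, 77.0], [521.0, -173.0, 100.0], [539.0, -158.0, 78.0]] [25 24 22]
294 [[529.0, -148.0, 68.0], [531.0, -157.0, 73.0], [539.0, -157.0, 69.0]] [34 38 41]
298 [[529.0, -148.0, 57.0], [532.0, -155.0, 61.0], [542.0, -153.0, 53.0]] [32 33 35]
302 [[531.0, -143.0, 42.0], [536.0, -148.0, 43.0], [543.0, -151.0, 42.0]] [93 59 42]
306 [[526.0, -151.0, 41.0], [533.0, -153.0, 40.0], [540.0, -155.0, 37.0]] [105  64  41]
310 [[525.0, -151.0, 33.0], [533.0, -153.0, 30.0], [540.0, -155.0, 26.0]] [78 48 35]
[ 512.7 -210.   182.3]
[ 519.5 -200.   171.5]
[ 526.2 -190.   160.8]
4.6333 [ 0.5 -0.1  0. ] [ 3.1 -0.  -0.3] [ 0.2  0.7 -0.   1.9  0.1  0.6 -1.7] 4.1359389135172214e-05
```

View pics/g4.png

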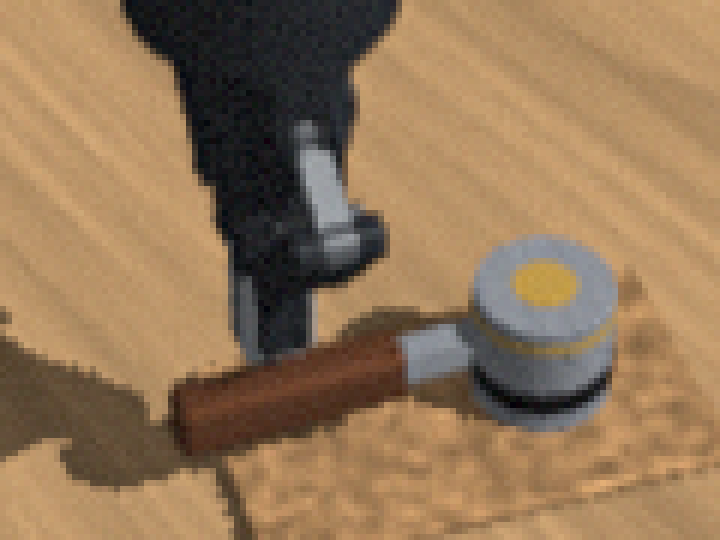

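The fingertips really sit at z≈0.05, just above the handle (crop px 280,355), although the reported TCP is z=0.014. That makes the reported z about 37 mm too low, and the earlier picture shows the same offset (about 38 mm). I'll open, go down part way and check again.

move_arm:
  moves: "0 0 0 0;0 0 0 0;0 0 0 0;0 0 5 0;0 0 10 0;0 0 15 0;0 0 20 0;0 0 24 0;0 0 24 0;0 0 24 0"
  grip: 1

```text
clock: 5.47
position: [0.5392, -0.1457, -0.0106]
tool_rot: [3.142, 0.001, -0.258]
force: [-0.4, -0.1, -0.2]
grip_width: 0.085
```

Run:
```python
from h import *
go(.5394,-.1465,-.0235,-.262)
p=bot.grab_frame("side")
K=p["K"]; v,u=np.mgrid[0:480,0:640]
d=np.stack([(u-K[0,2])/K[0,0],-(v-K[1,2])/K[1,1],-np.ones_like(u)],-1)@R_(p["attitude"]).T
P=(p["eye"]+d*p["z_map"][...,None])*1000
f=p["frame"].astype(int); x,y,z=np.moveaxis(P,-1,0)
m=(p["z_map"]>0)&(z>8)&(z<150)&(x>480)&(x<590)&(y>-230)&(y<-175)
for a in range(8,90,8):
    k=m&(z>=a)&(z<a+8)
    if k.sum(): print(a,k.sum(),P[k].min(0).round(),P[k].max(0).round())
c=p["frame"][240:340,250:380]; cv2.imwrite("pics/g5.png",cv2.resize(c,None,fx=6,fy=6,interpolation=cv2.INTER_NEAREST)[:,:,::-1])
```

```text
t 5.47 pos [ 539.2 -145.7  -10.6] yaw -0.2582 rot [ 3.1416e+00  6.0000e-04 -2.5820e-01] F [-0.4 -0.1 -0.2] M [-0.043 -0.033  0.009] w 85.0 q [ 0.19  0.71 -0.04  1.91  0.06  0.52 -1.72]
MOVE [ 0.4  0.7 12.9] 0.0038
8 19 [ 521. -207.    8.] [ 588. -176.    9.]
40 10 [ 517. -195.   43.] [ 528. -185.   48.]
48 36 [ 516. -201.   48.] [ 532. -185.   56.]
56 39 [ 516. -202.   56.] [ 532. -186.   64.]
64 36 [ 517. -202.   64.] [ 531. -187.   72.]
72 5 [ 516. -190.   74.] [ 519. -188.   78.]
80 10 [ 510. -209.   81.] [ 516. -185.   87.]
88 88 [ 508. -220.   88.] [ 535. -177.   96.]
```

View pics/g5.png

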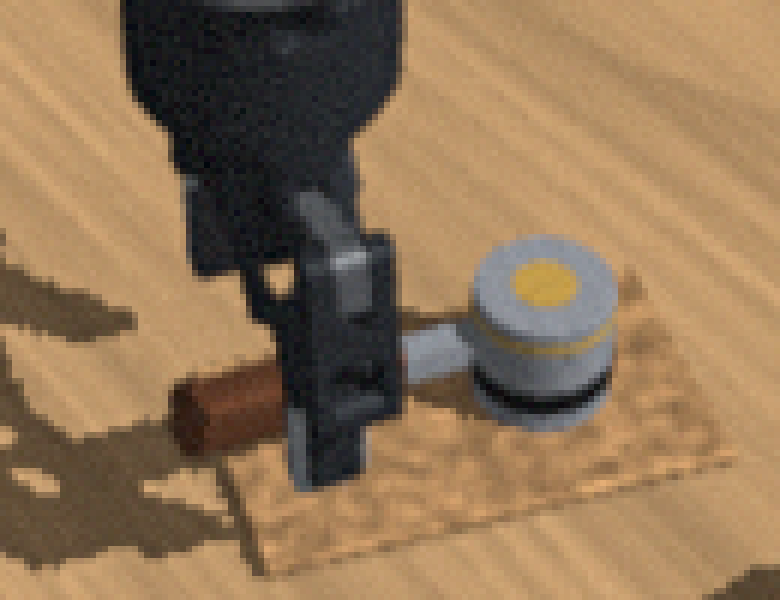

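Now the fingers straddle the handle. The open tip is at z≈44 mm (crop px 330,485), so true z is about reported z + 40 mm. I'll go down another 17 mm and grip.

move_arm:
  moves: "0 1 5 0;0 1 10 0;0 1 14 0;0 1 17 0;0 1 17 0;0 1 17 0;0 1 17 0;0 1 17 0;0 1 17 0;0 1 17 0"

```text
clock: 6.35
position: [0.5392, -0.1467, -0.0271]
tool_rot: [-3.142, -0.0, -0.258]
force: [0.5, 0.7, -0.0]
grip_width: 0.0855
```

move_arm:
  moves: "0 0 0 0;0 0 0 0;0 0 0 0;0 0 0 0;0 0 0 0;0 0 0 0;0 0 0 0;0 0 0 0;0 0 0 0;0 0 0 0"
  grip: 0
  grip_force: 60

```text
clock: 7.18
position: [0.5391, -0.1467, -0.0273]
tool_rot: [-3.142, 0.0, -0.258]
force: [-1.1, -0.1, 1.5]
grip_width: 0.0153
```

Run:
```python
from h import *
go(.5394,-.1465,.06,-.262)
```

```text
t 7.18 pos [ 539.1 -146.7  -27.3] yaw -0.2582 rot [-3.1416  0.     -0.2582] F [-1.1 -0.1  1.5] M [0.035 0.035 0.018] w 15.3 q [ 0.19  0.74 -0.04  1.91  0.06  0.49 -1.72]
MOVE [  0.2  -0.2 -87.3] 0.0038
```

Handle gripped (15.3 mm wide). The reported grasp z of -27.3 corresponds to the cell underside at 6 mm, so I'll use that as the reference. Lift, then carry to the front of the press.

move_arm:
  moves: "0 0 -8 0;0 0 -25 0;0 0 -45 0;0 0 -65 0;0 0 -75 0;-10 -16 -75 0;-25 -42 -75 -0.02;-42 -70 -75 -0.04;-59 -98 -75 -0.06;-76 -126 -75 -0.08"

```text
clock: 8.02
position: [0.497, -0.0043, 0.0477]
tool_rot: [-3.142, 0.0, -0.178]
force: [1.4, 1.2, -3.4]
grip_width: 0.0148
```

Run:
```python
from h import *
go(.4351,.2110,.048,-.138)
```

```text
t 8.02 pos [497.   -4.3  47.7] yaw -0.1777 rot [-3.1416e+00  3.0000e-04 -1.7770e-01] F [ 1.4  1.2 -3.4] M [ 0.112  0.17  -0.015] w 14.8 q [-0.06  0.54 -0.06  2.05  0.06  0.55 -1.92]
MOVE [ -99.  -201.    -0.3] -0.0397
```

move_arm:
  moves: "-15 -30 0 0;-30 -60 0 -0.01;-45 -90 0 -0.02;-60 -120 0 -0.03;-74 -150 0 -0.04;-86 -175 0 -0.04;-94 -191 0 -0.04;-98 -200 0 -0.04;-98 -200 0 -0.04;-98 -200 0 -0.04"

```text
clock: 8.85
position: [0.4369, 0.2082, 0.0477]
tool_rot: [3.141, 0.0, -0.138]
force: [0.7, -0.5, -2.9]
grip_width: 0.0151
```

```bash
cat > meas.py <<'E'
from h import *
np.set_printoptions(precision=1,suppress=True)
def cloud(n):
    p=bot.grab_frame(n)
    K=p["K"]; v,u=np.mgrid[0:480,0:640]
    d=np.stack([(u-K[0,2])/K[0,0],-(v-K[1,2])/K[1,1],-np.ones_like(u)],-1)@R_(p["attitude"]).T
    P=((p["eye"]+d*p["z_map"][...,None])*1000).astype(np.float32); P[p["z_map"]==0]=9e5
    return p,P
def rect(P,m,n):
    if m.sum()<5: print(n,"few"); return
    r=cv2.minAreaRect(P[m][:,:2].copy()); b=cv2.boxPoints(r); print(n,m.sum(),"c",np.round(r[0],1),"size",np.round(r[1],1),"ang",round(r[2],1),"z",np.median(P[m][:,2]))
E
python3 - <<'E'
from meas import *
go(.4351,.2110,.003,-.138)
for n in("top","side"):
    p,P=cloud(n); save(p,n+"6.png"); x,y,z=np.moveaxis(P,-1,0); r=(y>90)&(y<300)&(x>400)&(x<700)
    rect(P,r&(abs(z-114)<6),"bridge"); rect(P,r&(abs(z-159)<4),"knob"); rect(P,r&(abs(z-36)<4),"house")
    rect(P,(x>470)&(x<560)&(y>150)&(y<240)&(z>108)&(z<130),"celltop?")
    k=(x>470)&(x<560)&(y>150)&(y<240)&(z>60)
    print(k.sum(),np.percentile(P[k],[2,50,98],axis=0) if k.sum() else 0)
    for l in("cell","cell_handle"): print(l,[(round(float(d["conf"]),2),np.round(d["at"])) for d in bot.pinpoint(p,l)[:2]])
    c=p["frame"]; c=c[150:330,40:280] if n=="top" else c[100:280,120:360]; cv2.imwrite("pics/c6%s.png"%n,cv2.resize(c,(400,300))[:,:,::-1])
cv2.imwrite("pics/c6.png",np.hstack([cv2.imread("pics/c6top.png"),cv2.imread("pics/c6side.png")]))
E
```

```text
t 8.85 pos [436.9 208.2  47.7] yaw -0.138 rot [ 3.1  0.  -0.1] F [ 0.7 -0.5 -2.9] M [-0.   0.2  0.1] w 15.1 q [-0.5  0.5 -0.1  2.1  0.1  0.5 -2.3]
MOVE [-2.1 -2.5 44.7] 0.0
bridge 1548 c [507.3 200.9] size [119.8 206.3] ang 82.1 z 114.61034
knob 618 c [526.1 182.6] size [174.3  39.8] ang 5.8 z 159.75627
house 4174 c [595.7 204.5] size [157.2 122. ] ang 81.5 z 35.23204
celltop? 986 c [507.  193.8] size [72.5 43.9] ang 8.5 z 122.59566
3197 [[470.5 155.1  93.2]
 [486.7 180.3 317.6]
 [538.4 212.3 440.8]]
cell [(0.96, array([132., 283.]))]
cell_handle [(0.57, array([111., 340.]))]
bridge 703 c [510.5 174.3] size [197.5 122.1] ang 10.0 z 114.262
knob 214 c [513.1 179.6] size [ 74.5 192.5] ang 82.6 z 159.62137
house 1223 c [594.6 203.2] size [157.6 122.3] ang 82.5 z 35.553066
celltop? 372 c [506.9 193.6] size [72.7 45.4] ang 2.4 z 121.20908
1807 [[470.6 155.5  85.8]
 [489.9 177.7 384.1]
 [536.7 206.1 474.6]]
cell [(0.6, array([201., 201.]))]
cell_handle [(0.96, array([156., 200.]))]
```

View pics/c6.png

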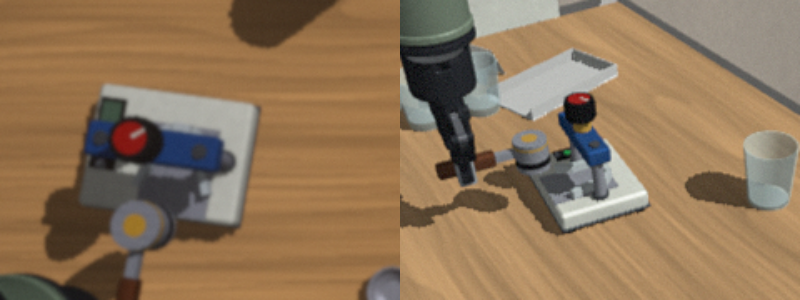

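The top crop shows the cell at (140,225) held in front of the nest mouth, aligned and level, with its handle to the front. The side crop agrees. I'll measure the offset between cell and press within each picture.

```bash
cat >> meas.py <<'E'
def fit(ztop,xmin,xmax,ymin=160,ymax=230):
    for n in("top","side"):
        p,P=cloud(n); x,y,z=np.moveaxis(P,-1,0)
        m=(abs(z-ztop)<3.5)&(x>xmin)&(x<xmax)&(y>ymin)&(y<ymax)
        r=m&True
        if m.sum()>20:
            q=P[m][:,:2].copy(); c,rad=cv2.minEnclosingCircle(q); print(n,"cell",m.sum(),np.round(c,1),round(rad,1),"mid",(q.min(0)+q.max(0))/2,"z",np.median(P[m][:,2]))
        rr=(y>90)&(y<300)&(x>555)&(x<700)
        rect(P,rr&(abs(z-114)<5),"bridge"); k=rr&(abs(z-159.5)<3)
        if k.sum()>20: q=P[k][:,:2].copy(); c,rad=cv2.minEnclosingCircle(q); print(" knob",np.round(c,1),round(rad,1))
        rect(P,(y>90)&(y<310)&(x>515)&(x<700)&(abs(z-36)<3),"house")
E
python3 -c "
from meas import *
fit(122.5,494,560)"
```

```text
top cell 721 [522.1 195.8] 22.4 mid [521.8 195.2] z 123.212395
bridge 1040 c [593.5 188.9] size [119.6  32. ] ang 82.1 z 114.51081
 knob [593.4 189.3] 19.4
house 3711 c [595.5 204.2] size [156.2 121.8] ang 82.2 z 35.316288
side cell 210 [521.5 196.6] 23.5 mid [521.8 196.6] z 123.158356
bridge 307 c [592.9 189.5] size [123.6  32. ] ang 81.8 z 114.40419
 knob [592.3 188.4] 19.7
house 1117 c [594.9 202.8] size [154.1 121. ] ang 82.3 z 35.642315
```

move_arm:
  moves: "0 -2.6 8 0;0 -2.6 18 0;0 -2.6 28 0;2 -2.6 36 0;6 -2.6 40 0;11 -2.6 41 0;16 -2.6 42 0;20 -2.6 42 0;20 -2.6 42 0;20 -2.6 42 0"

```text
clock: 10.08
position: [0.4574, 0.2085, 0.006]
tool_rot: [-3.141, -0.0, -0.139]
force: [-1.0, -0.4, -3.5]
grip_width: 0.0152
```

```bash
python3 -c "
from meas import *
go(.5091,.2007,.0027,-.138)
fit(81,514,572)"
```

```text
t 10.08 pos [457.4 208.5   6. ] yaw -0.1388 rot [-3.1 -0.  -0.1] F [-1.  -0.4 -3.5] M [ 0.   0.2 -0. ] w 15.2 q [-0.5  0.6 -0.1  2.   0.1  0.5 -2.3]
MOVE [52.3  0.5  3.3] -0.0008
top cell 627 [542.1 196.5] 22.1 mid [542.2 196.3] z 81.45839
bridge 1026 c [593.6 188.9] size [119.3  32. ] ang 82.1 z 114.49205
 knob [593.9 189.2] 19.2
house 3297 c [595.8 204.9] size [155.  121.4] ang 82.3 z 35.173866
side cell 198 [542.  195.5] 23.1 mid [541.3 196.1] z 81.458496
bridge 312 c [592.3 189.1] size [122.8  31.6] ang 82.2 z 114.3793
 knob [592.6 189.6] 19.7
house 850 c [595. 203.] size [157.6 121.4] ang 82.0 z 35.399487
```

move_arm:
  moves: "0 0 0.5 0;0 0 1 0;0 0 1.5 0;0 0 2 0;0 0 2.3 0;0 0 2.6 0;0 0 2.9 0;0 0 3.1 0;0 0 3.1 0;0 0 3.1 0"

```text
clock: 11.02
position: [0.4569, 0.2086, 0.0027]
tool_rot: [-3.142, 0.0, -0.138]
force: [-3.1, -0.4, 1.1]
grip_width: 0.0151
```

move_arm:
  moves: "4 0 0 0;9 0 0 0;14 0 0 0;19 0 0 0;23 0 0 0;27 0 0 0;30 0 0 0;32 0 0 0;33 0 0 0;33 0 0 0"

```text
clock: 11.85
position: [0.49, 0.2039, 0.0026]
tool_rot: [-3.141, -0.0, -0.138]
force: [-0.3, -1.2, 1.8]
grip_width: 0.0149
```

```bash
python3 -c "
from meas import *
go(.5091,.2007,.0027,-.138)
fit(78,524,580)"
```

```text
t 11.85 pos [490.  203.9   2.6] yaw -0.1385 rot [-3.1 -0.  -0.1] F [-0.3 -1.2  1.8] M [-0.1 -0.  -0. ] w 14.9 q [-0.5  0.7 -0.1  2.   0.1  0.5 -2.3]
MOVE [19.4  0.6 -0.1] -0.0005
top cell 377 [556.3 193.7] 29.7 mid [553.4 192.3] z 78.647446
bridge 1027 c [593.7 189.3] size [120.3  32.1] ang 82.1 z 114.476326
 knob [593.7 189.3] 19.1
house 3400 c [595.6 204.8] size [155.4 121.5] ang 82.3 z 35.18135
side cell 132 [574.3 191.5] 23.0 mid [566.3 191.5] z 78.93384
bridge 300 c [592.5 188.8] size [122.8  31.4] ang 82.4 z 114.54733
 knob [591.9 188. ] 20.4
house 896 c [594.9 202.3] size [157.  121.5] ang 81.7 z 35.26903
```

Small forces and the press has not moved. About 19 mm remain.

move_arm:
  moves: "3 0 0 0;6 0 0 0;9 0 0 0;11 0 0 0;13 0 0 0;14.5 0 0 0;15.5 0 0 0;16 0 0 0;16 0 0 0;16 0 0 0"

```text
clock: 12.78
position: [0.5057, 0.2018, 0.0026]
tool_rot: [-3.142, -0.0, -0.138]
force: [-1.8, -0.3, 3.4]
grip_width: 0.0152
```

move_arm:
  moves: "0.3 0 0 0;0.6 0 0 0;0.9 0 0 0;1.2 0 0 0;1.5 0 0 0;1.8 0 0 0;2 0 0 0;2 0 0 0;2 0 0 0;2 0 0 0"

```text
clock: 13.62
position: [0.5076, 0.2015, 0.0026]
tool_rot: [-3.142, -0.0, -0.138]
force: [-3.0, 1.0, 3.3]
grip_width: 0.015
```

move_arm:
  moves: "0.2 0 0 0;0.3 0 0 0;0.5 0 0 0;0.6 0 0 0;0.8 0 0 0;0.9 0 0 0;1 0 0 0;1 0 0 0;1 0 0 0;1 0 0 0"

```text
clock: 14.45
position: [0.5086, 0.2014, 0.0026]
tool_rot: [-3.142, -0.0, -0.138]
force: [-3.4, 0.9, 4.1]
grip_width: 0.015
```

move_arm:
  moves: "0.2 0 0 0;0.3 0 0 0;0.5 0 0 0;0.6 0 0 0;0.8 0 0 0;0.9 0 0 0;1 0 0 0;1 0 0 0;1 0 0 0;1 0 0 0"

```text
clock: 15.28
position: [0.509, 0.2013, 0.0026]
tool_rot: [3.141, 0.001, -0.138]
force: [-6.7, 0.8, 5.4]
grip_width: 0.0153
```

move_arm:
  moves: "0.1 0 0 0;0.2 0 0 0;0.3 0 0 0;0.4 0 0 0;0.5 0 0 0;0.6 0 0 0;0.6 0 0 0;0.6 0 0 0;0.6 0 0 0;0.6 0 0 0"

```text
clock: 16.12
position: [0.509, 0.2013, 0.0025]
tool_rot: [3.141, 0.002, -0.138]
force: [-10.6, 1.3, 7.9]
grip_width: 0.0148
```

```bash
python3 -c "
from meas import *
go(.5091,.2007,.0027,-.138)
fit(78,524,580)"
```

```text
t 16.12 pos [509.  201.3   2.5] yaw -0.1378 rot [ 3.1  0.  -0.1] F [-10.6   1.3   7.9] M [0.2 1.9 0. ] w 14.8 q [-0.5  0.7 -0.1  1.9  0.1  0.5 -2.2]
MOVE [ 0.1  0.6 -0.2] 0.0002
top cell 65 [558.9 192. ] 23.6 mid [558. 190.] z 78.250114
bridge 1031 c [593.6 188.8] size [119.8  32.2] ang 82.2 z 114.47841
 knob [593.  189.3] 19.5
house 3239 c [595.4 204.7] size [155.2 122. ] ang 82.4 z 35.30845
side cell 36 [578.8 188.5] 18.2 mid [575.9 188.5] z 78.83658
bridge 309 c [592.8 188.5] size [122.7  31.8] ang 81.9 z 114.43563
 knob [592.4 188.7] 20.7
house 976 c [595.2 203. ] size [153.5 121. ] ang 81.8 z 35.475773
```

The cell is home: it has been firm on the back stop at about 10 N with no further travel, and the press has not moved. I'll relieve the push, let go and rise.

move_arm:
  moves: "-0.3 0 0 0;-0.6 0 0 0;-0.9 0 -0.2 0;-0.9 0 -0.2 0;-0.9 0 -0.2 0;-0.9 0 -0.2 0;-0.9 0 -0.2 0;-0.9 0 -0.2 0;-0.9 0 -0.2 0;-0.9 0 -0.2 0"

```text
clock: 17.05
position: [0.5091, 0.2013, 0.0028]
tool_rot: [3.142, 0.0, -0.138]
force: [-3.7, 0.3, 1.1]
grip_width: 0.0151
```

move_arm:
  moves: "0 0 0 0;0 0 0 0;0 0 0 0;0 0 0 0;0 0 0 0;0 0 0 0;0 0 -10 0;0 0 -30 0;0 0 -60 0;0 0 -95 0"
  grip: 1

```text
clock: 17.88
position: [0.5083, 0.2009, 0.0986]
tool_rot: [3.14, 0.002, -0.138]
force: [-0.2, -0.3, -0.3]
grip_width: 0.0854
```

move_arm:
  moves: "0 0 -40 0;0 0 -75 -0.1;0 0 -100 -0.22;0 0 -100 -0.34;0 0 -100 -0.46;0 0 -100 -0.58;0 0 -100 -0.7;0 0 -100 -0.82;0 0 -100 -0.94;0 0 -100 -1.06"

```text
clock: 18.72
position: [0.5092, 0.2011, 0.1987]
tool_rot: [3.141, -0.0, 0.928]
force: [1.0, 0.3, -0.3]
grip_width: 0.0854
```

Run:
```python
from meas import *
go(.5934,.189,.17,-1.99)
fit(78,524,580)
p=bot.grab_frame("side"); c=p["frame"][100:280,120:360]; t=bot.grab_frame("top")["frame"][150:330,40:280]
cv2.imwrite("pics/c7.png",np.hstack([cv2.resize(t,(400,300)),cv2.resize(c,(400,300))])[:,:,::-1])
```

```text
t 18.72 pos [509.2 201.1 198.7] yaw 0.9276 rot [ 3.1 -0.   0.9] F [ 1.   0.3 -0.3] M [0. 0. 0.] w 85.4 q [-0.3  0.4 -0.3  1.8  0.1  1.  -1.3]
MOVE [40.8 74.6 28.7] 2.9176
top cell 72 [554. 193.] 28.0 mid [553.3 190.4] z 77.78345
bridge 992 c [593.6 188.9] size [119.9  32. ] ang 82.1 z 114.50536
 knob [593.7 189. ] 19.3
house 3351 c [595.5 204.7] size [155.2 121.9] ang 82.6 z 35.26701
side cell 34 [558.1 185.7] 27.5 mid [556.  185.7] z 77.849525
bridge 307 c [592.3 187.4] size [122.3  32.2] ang 82.0 z 114.43902
 knob [592.4 187.9] 19.6
house 990 c [594.5 202.7] size [157.  121.9] ang 82.0 z 35.41477
```

View pics/c7.png

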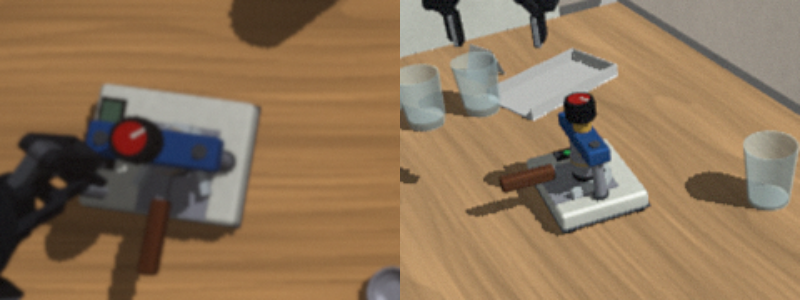

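The cell sits under the bridge with its handle to the front (top crop 155,240), and the press is unmoved. Now I move over the knob while winding the wrist back counter-clockwise.

move_arm:
  moves: "4 8 5 -0.12;10 18 10 -0.24;16 30 15 -0.36;22 42 20 -0.48;28 54 25 -0.6;34 64 28 -0.72;38 71 30 -0.84;41 75 30 -0.96;41 75 30 -1.08;41 75 30 -1.2"

```text
clock: 19.75
position: [0.5938, 0.1885, 0.1678]
tool_rot: [-3.141, 0.0, 2.123]
force: [-0.2, -0.2, 0.1]
grip_width: 0.0853
```

move_arm:
  moves: "0 0 0 -0.12;0 0 0 -0.24;0 0 0 -0.36;0 0 0 -0.48;0 0 0 -0.6;0 0 0 -0.72;0 0 0 -0.84;0 0 0 -0.96;0 0 0 -1.08;0 0 0 -1.2"

```text
clock: 20.58
position: [0.5937, 0.1885, 0.1679]
tool_rot: [-3.141, -0.0, -2.96]
force: [-0.3, 0.1, 0.2]
grip_width: 0.0861
```

Run:
```python
from meas import *
go(.5932,.189,.13,-2.09)
```

```text
t 20.58 pos [593.7 188.5 167.9] yaw -2.9597 rot [-3.1 -0.  -3. ] F [-0.3  0.1  0.2] M [-0.1 -0.   0.1] w 86.1 q [ 0.1  0.7 -0.8  1.6  0.5  1.1  0.9]
MOVE [ 0.4  0.6 37.9] -0.8697
```

move_arm:
  moves: "0.5 0.5 2 -0.12;0.5 0.5 4 -0.24;0.5 0.5 8 -0.36;0.5 0.5 12 -0.48;0.5 0.5 16 -0.6;0.5 0.5 20 -0.72;0.5 0.5 20 -0.84;0.5 0.5 20 -0.96;0.5 0.5 20 -1.08;0.5 0.5 20 -1.15"

```text
clock: 21.42
position: [0.5931, 0.1888, 0.1476]
tool_rot: [3.141, -0.001, -1.809]
force: [0.4, 0.5, 0.4]
grip_width: 0.0856
```

Run:
```python
from meas import *
go(.5933,.1891,.084,-2.0)
p,P=cloud("side"); x,y,z=np.moveaxis(P,-1,0)
m=(x>520)&(x<680)&(y>100)&(y<290)&(z>163)&(z<260)&(p["frame"].sum(-1)<250)
for a in range(164,250,8):
    k=m&(z>=a)&(z<a+8)
    if k.sum(): print(a,k.sum(),P[k].min(0),P[k].max(0))
c=p["frame"][80:230,150:350]; cv2.imwrite("pics/c8.png",cv2.resize(c,(800,600))[:,:,::-1])
```

```text
t 21.42 pos [593.1 188.8 147.6] yaw -1.8088 rot [ 3.1 -0.  -1.8] F [0.4 0.5 0.4] M [ 0. -0.  0.] w 85.6 q [ 0.2  0.8 -1.1  1.6  0.7  1.2  1.9]
MOVE [-0.4 -0.2 63.6] 0.1912
196 2 [632.7 173.9 202. ] [634.9 182.  202.8]
204 27 [538.1 167.4 204.4] [643.7 197.  211.8]
212 33 [536.5 168.8 212.2] [645.  207.  219.7]
220 41 [536.7 167.  220.5] [645.9 208.1 227.8]
228 41 [537.5 168.9 228.3] [646.5 205.2 235.9]
236 49 [530.6 163.4 236.2] [652.1 199.8 243.7]
244 136 [521.3 158.9 244. ] [661.8 218.1 252. ]
```

View pics/c8.png

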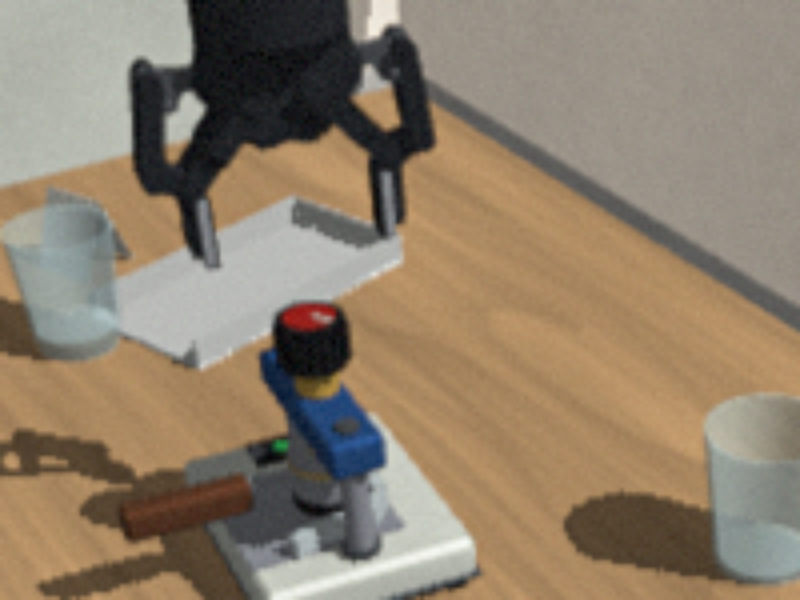

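The gripper is centred over the knob (px 310,340), with open tips at z≈203 mm, so the z offset of about 41 mm is confirmed. Descend and grip.

move_arm:
  moves: "-0.3 -0.2 8 0;-0.3 -0.2 18 0;-0.3 -0.2 28 0;-0.3 -0.2 38 0;-0.3 -0.2 48 0;-0.3 -0.2 56 0;-0.3 -0.2 62 0;-0.3 -0.2 64 0;-0.3 -0.2 64 0;-0.3 -0.2 64 0"

```text
clock: 22.3
position: [0.5935, 0.1894, 0.0841]
tool_rot: [-3.141, 0.0, -1.812]
force: [-0.2, 0.3, -0.7]
grip_width: 0.0855
```

move_arm:
  moves: "0 0 0 0;0 0 0 0;0 0 0 0;0 0 0 0;0 0 0 0;0 0 0 0;0 0 0 0;0 0 0 0;0 0 0 0;0 0 0 0"
  grip: 0
  grip_force: 40

```text
clock: 23.13
position: [0.5937, 0.1893, 0.0842]
tool_rot: [-3.141, 0.0, -1.812]
force: [0.9, -1.7, 5.3]
grip_width: 0.037
```

Run:
```python
from meas import *
np.set_printoptions(precision=3,suppress=True)
go(.5933,.1891,.083,-2.0)
```

```text
t 23.13 pos [593.7 189.3  84.2] yaw -1.8116 rot [-3.141  0.    -1.812] F [ 0.9 -1.7  5.3] M [-0.247 -0.106  0.019] w 37.0 q [ 0.22  0.86 -1.02  1.66  0.81  1.1   1.86]
MOVE [0.3 0.4 1.2] 0.1884
```

move_arm:
  moves: "0 0 0 0.1;0 0 0 0.22;0 0 0 0.34;0 0 0 0.46;0 0 0 0.58;0 0 0 0.7;0 0 0 0.82;0 0 0 0.94;0 0 0 1.06;0 0 0 1.18"

```text
clock: 23.97
position: [0.594, 0.189, 0.0842]
tool_rot: [-3.141, 0.001, -2.998]
force: [3.0, -2.2, 4.1]
grip_width: 0.037
```

Run:
```python
from meas import *
np.set_printoptions(precision=3,suppress=True)
go(.5933,.1891,.083,-2.0)
```

```text
t 23.97 pos [594.  189.   84.2] yaw -2.9977 rot [-3.141  0.001 -2.998] F [ 3.  -2.2  4.1] M [-0.475 -0.489  0.094] w 37.0 q [ 0.09  0.76 -0.77  1.67  0.62  0.97  0.81]
MOVE [0.7 0.2 1.2] -0.9977
```

move_arm:
  moves: "0 0 0 0.05;0 0 0 0.1;0 0 0 0.15;0 0 0 0.2;0 0 0 0.25;0 0 0 0.3;0 0 0 0.35;0 0 0 0.4;0 0 0 0.45;0 0 0 0.5"

```text
clock: 24.8
position: [0.594, 0.1888, 0.0842]
tool_rot: [-3.141, 0.001, 2.789]
force: [1.8, -3.1, 5.6]
grip_width: 0.0371
```

```bash
cat > o.py <<'E'
from h import *
s=bot.observe(); print(round(float(s["clock"]),2),"yaw",s["tool_rot"][2].round(3),"M",s["moment"].round(3),"F",s["force"].round(1),"q7",s["qpos"][6].round(2),"qd7",s["qd"][6].round(2),"tau7",s["joint_efforts"][6].round(3),s["position"].round(4))
E
python3 o.py
```

```text
24.8 yaw 2.789 M [-0.725 -0.407  0.107] F [ 1.8 -3.1  5.6] q7 0.38 qd7 -0.51 tau7 1.601 [0.594  0.1888 0.0842]
```

move_arm:
  moves: "0 0 0 0.05;0 0 0 0.1;0 0 0 0.15;0 0 0 0.2;0 0 0 0.25;0 0 0 0.3;0 0 0 0.35;0 0 0 0.4;0 0 0 0.45;0 0 0 0.5"

```text
clock: 25.63
position: [0.5939, 0.1886, 0.0842]
tool_rot: [3.141, 0.001, 2.289]
force: [0.5, -4.4, 4.9]
grip_width: 0.0374
```

```bash
python3 o.py
```

```text
25.63 yaw 2.289 M [-0.839 -0.255  0.07 ] F [ 0.5 -4.4  4.9] q7 -0.04 qd7 -0.51 tau7 1.581 [0.5939 0.1886 0.0842]
```

move_arm:
  moves: "0 0 0 0.05;0 0 0 0.1;0 0 0 0.15;0 0 0 0.2;0 0 0 0.25;0 0 0 0.3;0 0 0 0.35;0 0 0 0.4;0 0 0 0.45;0 0 0 0.5"

```text
clock: 26.47
position: [0.5938, 0.1885, 0.0842]
tool_rot: [3.141, 0.001, 1.789]
force: [0.7, -5.3, 6.6]
grip_width: 0.037
```

```bash
python3 o.py
```

```text
26.47 yaw 1.789 M [-0.935 -0.089  0.165] F [ 0.7 -5.3  6.6] q7 -0.46 qd7 -0.5 tau7 1.498 [0.5938 0.1885 0.0842]
```

move_arm:
  moves: "0 0 0 0.01;0 0 0 0.02;0 0 0 0.03;0 0 0 0.04;0 0 0 0.05;0 0 0 0.06;0 0 0 0.07;0 0 0 0.08;0 0 0 0.09;0 0 0 0.1"

```text
clock: 27.3
position: [0.5938, 0.1885, 0.0842]
tool_rot: [3.141, 0.001, 1.691]
force: [-0.1, -5.3, 7.1]
grip_width: 0.0372
```

```bash
python3 o.py
```

```text
27.3 yaw 1.691 M [-0.972 -0.099  0.151] F [-0.1 -5.3  7.1] q7 -0.55 qd7 -0.1 tau7 0.143 [0.5938 0.1885 0.0842]
```

move_arm:
  moves: "0 0 0 0;0 0 0 0;0 0 0 0;0 0 0 0;0 0 0 0;0 0 0 0.01;0 0 0 0.02;0 0 0 0.035;0 0 0 0.05;0 0 0 0.065"

```text
clock: 28.13
position: [0.5937, 0.1886, 0.0841]
tool_rot: [3.141, 0.001, 1.626]
force: [0.1, -4.9, 6.5]
grip_width: 0.037
```

```bash
python3 o.py
```

```text
28.13 yaw 1.626 M [-1.028 -0.034  0.152] F [ 0.1 -4.9  6.5] q7 -0.6 qd7 -0.15 tau7 0.335 [0.5937 0.1886 0.0841]
```

move_arm:
  moves: "0 0 0 0;0 0 0 0;0 0 0 0;0 0 0 0;0 0 0 0;0 0 0 0.01;0 0 0 0.02;0 0 0 0.035;0 0 0 0.05;0 0 0 0.065"

```text
clock: 28.97
position: [0.5937, 0.1885, 0.0841]
tool_rot: [3.141, 0.001, 1.561]
force: [0.3, -4.9, 6.8]
grip_width: 0.0372
```

```bash
python3 o.py
```

```text
28.97 yaw 1.561 M [-0.95   0.072  0.147] F [ 0.3 -4.9  6.8] q7 -0.65 qd7 -0.15 tau7 0.377 [0.5937 0.1885 0.0841]
```

move_arm:
  moves: "0 0 0 0;0 0 0 0;0 0 0 0;0 0 0 0;0 0 0 0;0 0 0 0;0 0 0 0;0 0 0 0.015;0 0 0 0.03;0 0 0 0.045"

```text
clock: 29.8
position: [0.5937, 0.1886, 0.0842]
tool_rot: [3.141, 0.001, 1.516]
force: [1.0, -4.4, 8.5]
grip_width: 0.0373
```

```bash
python3 o.py
python3 - <<'E'
from h import *
M=[]
for i in range(6): bot.grab_frame("top"); M.append(bot.observe()["moment"][2])
print(np.round(M,3))
E
```

```text
29.8 yaw 1.516 M [-1.025 -0.009  0.07 ] F [ 1.  -4.4  8.5] q7 -0.69 qd7 -0.15 tau7 0.371 [0.5937 0.1886 0.0842]
[ 0.06  -0.017 -0.022 -0.021 -0.043 -0.064]
```

move_arm:
  moves: "0 0 0 0;0 0 0 0;0 0 0 0;0 0 0 0;0 0 0 0;0 0 0 0;0 0 0 0;0 0 0 0.015;0 0 0 0.03;0 0 0 0.045"

```text
clock: 30.93
position: [0.5937, 0.1885, 0.0841]
tool_rot: [3.141, 0.001, 1.471]
force: [-0.6, -4.6, 7.0]
grip_width: 0.0371
```

```bash
python3 o.py
```

```text
30.93 yaw 1.471 M [-0.946  0.091  0.245] F [-0.6 -4.6  7. ] q7 -0.73 qd7 -0.15 tau7 0.331 [0.5937 0.1885 0.0841]
```

Run:
```python
from h import *
M=[]
for i in range(6): bot.grab_frame("top"); M.append(bot.observe()["moment"][2])
print(np.round(M,3))
```

```text
[ 0.117  0.023  0.004 -0.041 -0.019 -0.012]
```

move_arm:
  moves: "0 0 0 0;0 0 0 0;0 0 0 0;0 0 0 0;0 0 0 0;0 0 0 0.01;0 0 0 0.02;0 0 0 0.03;0 0 0 0.04;0 0 0 0.05"

```text
clock: 32.07
position: [0.5937, 0.1885, 0.0841]
tool_rot: [3.141, 0.001, 1.421]
force: [-1.0, -5.4, 7.2]
grip_width: 0.0367
```

```bash
python3 o.py
python3 - <<'E'
from h import *
M=[]
for i in range(6): bot.grab_frame("top"); M.append(bot.observe()["moment"][2])
print(np.round(M,3))
E
```

```text
32.07 yaw 1.421 M [-0.951  0.013  0.227] F [-1.  -5.4  7.2] q7 -0.77 qd7 -0.1 tau7 0.132 [0.5937 0.1885 0.0841]
[0.162 0.059 0.006 0.077 0.048 0.026]
```

move_arm:
  moves: "0 0 0 0;0 0 0 0;0 0 0 0;0 0 0 0;0 0 0 0;0 0 0 0.01;0 0 0 0.02;0 0 0 0.03;0 0 0 0.04;0 0 0 0.05"

```text
clock: 33.2
position: [0.5936, 0.1885, 0.0841]
tool_rot: [3.141, 0.001, 1.371]
force: [-1.3, -5.5, 7.2]
grip_width: 0.0369
```

```bash
cat > hold.py <<'E'
from h import *
exec(open("o.py").read())
M=[]
for i in range(10): bot.grab_frame("top"); M.append(bot.observe()["moment"][2])
print(np.round(M,3),"held",np.mean(M[2:]).round(3))
E
python3 hold.py
```

```text
33.2 yaw 1.371 M [-0.962  0.061  0.223] F [-1.3 -5.5  7.2] q7 -0.81 qd7 -0.1 tau7 0.133 [0.5936 0.1885 0.0841]
[ 0.162  0.061  0.07  -0.013 -0.009  0.035  0.03   0.036  0.026  0.017] held 0.024
```

move_arm:
  moves: "0 0 0 0;0 0 0 0;0 0 0 0;0 0 0 0;0 0 0 0;0 0 0 0.01;0 0 0 0.02;0 0 0 0.03;0 0 0 0.04;0 0 0 0.05"

```text
clock: 34.53
position: [0.5936, 0.1885, 0.0842]
tool_rot: [3.141, 0.001, 1.321]
force: [-1.4, -5.2, 7.3]
grip_width: 0.0371
```

```bash
python3 hold.py
```

```text
34.53 yaw 1.321 M [-0.963  0.052  0.186] F [-1.4 -5.2  7.3] q7 -0.85 qd7 -0.1 tau7 0.17 [0.5936 0.1885 0.0842]
[ 0.12   0.025 -0.001  0.01   0.056  0.032 -0.001  0.011  0.099  0.034] held 0.03
```

move_arm:
  moves: "0 0 0 0;0 0 0 0;0 0 0 0;0 0 0 0;0 0 0 0;0 0 0 0;0 0 0 0;0 0 0 0.01;0 0 0 0.02;0 0 0 0.03"

```text
clock: 35.87
position: [0.5936, 0.1886, 0.0842]
tool_rot: [3.141, 0.001, 1.291]
force: [-1.4, -5.1, 7.7]
grip_width: 0.0372
```

```bash
python3 o.py
```

```text
35.87 yaw 1.291 M [-0.918  0.122  0.149] F [-1.4 -5.1  7.7] q7 -0.88 qd7 -0.1 tau7 0.197 [0.5936 0.1886 0.0842]
```

move_arm:
  moves: "0 0 0 0;0 0 0 0;0 0 0 0;0 0 0 0;0 0 0 0;0 0 0 0;0 0 0 0;0 0 0 0.01;0 0 0 0.02;0 0 0 0.03"

```text
clock: 36.7
position: [0.5936, 0.1886, 0.0841]
tool_rot: [3.141, 0.001, 1.261]
force: [-1.1, -4.5, 7.6]
grip_width: 0.0367
```

```bash
python3 o.py
```

```text
36.7 yaw 1.261 M [-1.033  0.152  0.144] F [-1.1 -4.5  7.6] q7 -0.9 qd7 -0.1 tau7 0.201 [0.5936 0.1886 0.0841]
```

move_arm:
  moves: "0 0 0 0;0 0 0 0;0 0 0 0;0 0 0 0;0 0 0 0;0 0 0 0;0 0 0 0;0 0 0 0.01;0 0 0 0.02;0 0 0 0.03"

```text
clock: 37.53
position: [0.5936, 0.1886, 0.0841]
tool_rot: [3.141, 0.001, 1.231]
force: [-0.9, -4.7, 8.9]
grip_width: 0.0371
```

```bash
python3 hold.py
```

```text
37.53 yaw 1.231 M [-0.979  0.126  0.179] F [-0.9 -4.7  8.9] q7 -0.93 qd7 -0.1 tau7 0.188 [0.5936 0.1886 0.0841]
[ 0.07   0.012 -0.035 -0.041  0.056 -0.025  0.016  0.024  0.009 -0.024] held -0.002
```

move_arm:
  moves: "0 0 0 0;0 0 0 0;0 0 0 0;0 0 0 0;0 0 0 0;0 0 0 0.01;0 0 0 0.02;0 0 0 0.03;0 0 0 0.04;0 0 0 0.05"

```text
clock: 38.87
position: [0.5936, 0.1886, 0.0842]
tool_rot: [3.141, 0.001, 1.181]
force: [-0.7, -3.9, 7.9]
grip_width: 0.0376
```

```bash
sed -i 's/range(10)/range(5)/' hold.py; python3 hold.py
```

```text
38.87 yaw 1.181 M [-1.003  0.146  0.197] F [-0.7 -3.9  7.9] q7 -0.97 qd7 -0.1 tau7 0.138 [0.5936 0.1886 0.0842]
[0.177 0.057 0.088 0.024 0.075] held 0.062
```

move_arm:
  moves: "0 0 0 0;0 0 0 0;0 0 0 0;0 0 0 0;0 0 0 0;0 0 0 0.01;0 0 0 0.02;0 0 0 0.03;0 0 0 0.04;0 0 0 0.05"

```text
clock: 39.95
position: [0.5936, 0.1885, 0.0841]
tool_rot: [3.141, 0.001, 1.131]
force: [-0.7, -4.9, 7.9]
grip_width: 0.037
```

```bash
python3 hold.py
```

```text
39.95 yaw 1.131 M [-0.994  0.166  0.179] F [-0.7 -4.9  7.9] q7 -1.01 qd7 -0.1 tau7 0.118 [0.5936 0.1885 0.0841]
[0.164 0.069 0.06  0.02  0.01 ] held 0.03
```

move_arm:
  moves: "0 0 0 0;0 0 0 0;0 0 0 0;0 0 0 0;0 0 0 0;0 0 0 0.01;0 0 0 0.02;0 0 0 0.03;0 0 0 0.04;0 0 0 0.05"

```text
clock: 41.03
position: [0.5936, 0.1885, 0.0841]
tool_rot: [3.141, 0.001, 1.081]
force: [-1.3, -5.0, 7.9]
grip_width: 0.0372
```

```bash
python3 hold.py
```

```text
41.03 yaw 1.081 M [-0.9    0.178  0.171] F [-1.3 -5.   7.9] q7 -1.05 qd7 -0.1 tau7 0.123 [0.5936 0.1885 0.0841]
[0.158 0.078 0.076 0.035 0.064] held 0.058
```

```bash
cat > fitk.py <<'E'
import numpy as np
mov=[(1.19,.094),(1.68,.107),(2.18,.070),(2.68,.165),(2.78,.151),(2.845,.152),(2.91,.147),(2.955,.07),(3.0,.245),(3.05,.227),(3.10,.223),(3.15,.186),(3.18,.149),(3.21,.144),(3.24,.179),(3.29,.197),(3.34,.179),(3.39,.171)]
h1=[(2.955,.06),(3.0,.117),(3.05,.162),(3.1,.162),(3.15,.12),(3.24,.07),(3.29,.177),(3.34,.164),(3.39,.158)]
h2=[(2.955,-.017),(3.0,.023),(3.05,.059),(3.1,.061),(3.15,.025),(3.24,.012),(3.29,.057),(3.34,.069),(3.39,.078)]
h3=[(2.955,-.037),(3.0,-.017),(3.05,.039),(3.1,.024),(3.15,.03),(3.24,-.002),(3.29,.062),(3.34,.03),(3.39,.058)]
def extra(t,tc,rise,top,lo,shape):
    x=t-tc
    if x<=0: return 0,0
    if x<rise: return .09*x/rise,0
    n=int((x-rise)/.2618); ph=((x-rise)%.2618)/.2618
    if shape==0: e=lo+(top-lo)*ph          # drop at click then ramp
    elif shape==1: e=(top+lo)/2+(top-lo)/2*np.cos(2*np.pi*ph) # sine from top
    else: e=top+(lo-top)*ph
    return e,n+1
best={}
for shape in(0,1,2):
  for rise in(.1,.2,.3):
    for tc in np.arange(1.6,3.4,.02):
      ll=0
      for data,sd in((mov,.03),(h1,.025),(h2,.025),(h3,.018)):
        e=np.array([extra(t,tc,rise,.11,.02,shape)[0] for t,_ in data]); v=np.array([m for _,m in data])
        r=v-e; off=r.mean()
        if data is mov: off=np.clip(off,.07,.13)
        ll-=.5*(((r-off)/sd)**2).sum()
      n=extra(3.39,tc,rise,.11,.02,shape)[1]
      k=(shape,n)
      if k not in best or ll>best[k][0]: best[k]=(round(ll,1),round(tc,2),rise,round(off,3))
for k in sorted(best): print(k,best[k])
E
python3 fitk.py
```

```text
(0, 0) (np.float64(-50.4), np.float64(3.2), 0.3, np.float64(0.005))
(0, 1) (np.float64(-30.2), np.float64(2.86), 0.3, np.float64(-0.044))
(0, 2) (np.float64(-31.3), np.float64(2.6), 0.3, np.float64(-0.051))
(0, 3) (np.float64(-32.0), np.float64(2.54), 0.1, np.float64(-0.051))
(0, 4) (np.float64(-32.1), np.float64(2.18), 0.2, np.float64(-0.05))
(0, 5) (np.float64(-34.7), np.float64(2.02), 0.1, np.float64(-0.05))
(0, 6) (np.float64(-34.7), np.float64(1.76), 0.1, np.float64(-0.049))
(0, 7) (np.float64(-60.4), np.float64(1.7), 0.1, np.float64(-0.05))
(1, 0) (np.float64(-50.4), np.float64(3.2), 0.3, np.float64(0.005))
(1, 1) (np.float64(-52.8), np.float64(2.94), 0.2, np.float64(-0.035))
(1, 2) (np.float64(-24.2), np.float64(2.96), 0.1, np.float64(-0.042))
(1, 3) (np.float64(-22.8), np.float64(2.52), 0.3, np.float64(-0.05))
(1, 4) (np.float64(-24.5), np.float64(2.26), 0.3, np.float64(-0.05))
(1, 5) (np.float64(-24.9), np.float64(2.2), 0.1, np.float64(-0.049))
(1, 6) (np.float64(-26.6), np.float64(1.74), 0.3, np.float64(-0.049))
(1, 7) (np.float64(-26.7), np.float64(1.66), 0.1, np.float64(-0.051))
(2, 0) (np.float64(-50.4), np.float64(3.2), 0.3, np.float64(0.005))
(2, 1) (np.float64(-50.3), np.float64(2.94), 0.3, np.float64(-0.033))
(2, 2) (np.float64(-22.7), np.float64(2.92), 0.1, np.float64(-0.052))
(2, 3) (np.float64(-26.8), np.float64(2.46), 0.3, np.float64(-0.049))
(2, 4) (np.float64(-26.9), np.float64(2.4), 0.1, np.float64(-0.049))
(2, 5) (np.float64(-28.8), np.float64(2.14), 0.1, np.float64(-0.05))
(2, 6) (np.float64(-29.2), np.float64(1.68), 0.3, np.float64(-0.051))
(2, 7) (np.float64(-31.7), np.float64(1.6), 0.1, np.float64(-0.044))
```

The torque data show the ratchet slipping periodically (lattice about 0.26 rad), and the best fits give 2 to 3 clicks. Going on risks overloading, so I stop here, let go and rise.

move_arm:
  moves: "0 0 0 0;0 0 0 0;0 0 0 0;0 0 0 0;0 0 0 0;0 0 0 0;0 0 -8 0;0 0 -25 0;0 0 -55 0;0 0 -85 0"
  grip: 1

```text
clock: 42.12
position: [0.5929, 0.1892, 0.1699]
tool_rot: [-3.141, 0.001, 1.082]
force: [-0.2, 0.2, 0.4]
grip_width: 0.0853
```

move_arm:
  moves: "0 0 -20 0;0 0 -40 0;0 0 -55 0;0 0 -55 0;0 0 -55 0;0 0 -55 0;0 0 -55 0;0 0 -55 0;0 0 -55 0;0 0 -55 0"

```text
clock: 42.95
position: [0.5933, 0.1892, 0.2235]
tool_rot: [-3.141, 0.0, 1.082]
force: [0.5, -0.6, -0.0]
grip_width: 0.0856
```

Run:
```python
from meas import *
go(.45,.0,.23,1.08)
fit(78,524,580)
M=[bot.grab_frame("top") and bot.observe()["moment"][2] for i in range(6)]; print(np.round(M,3))
p=bot.grab_frame("side"); c=p["frame"][130:230,160:300]; t=bot.grab_frame("top")["frame"][180:280,60:200]
cv2.imwrite("pics/c9.png",np.hstack([cv2.resize(t,(400,300)),cv2.resize(c,(400,300))])[:,:,::-1])
```

```text
t 42.95 pos [593.3 189.2 223.5] yaw 1.0818 rot [-3.1  0.   1.1] F [ 0.5 -0.6 -0. ] M [-0.  0.  0.] w 85.6 q [-0.2  0.5 -0.2  1.6  0.1  1.1 -1. ]
MOVE [-234.4  -37.6   -6.4] 0.0018
top cell 65 [555.7 192.5] 26.7 mid [554.9 189.6] z 77.93615
bridge 1038 c [593.6 189. ] size [120.4  32.1] ang 82.2 z 114.37665
 knob [594.  189.3] 19.2
house 3549 c [595.9 204.8] size [155.5 121.5] ang 82.2 z 35.234524
side cell 35 [561.7 188.9] 24.0 mid [558.8 188.9] z 78.105865
bridge 308 c [592.4 187.8] size [122.8  31.9] ang 81.9 z 114.46814
 knob [593. 189.] 20.1
house 1005 c [595.1 202.8] size [158.3 121. ] ang 81.5 z 35.45405
[ 0.  -0.   0.1 -0.   0.   0. ]
```

View pics/c9.png

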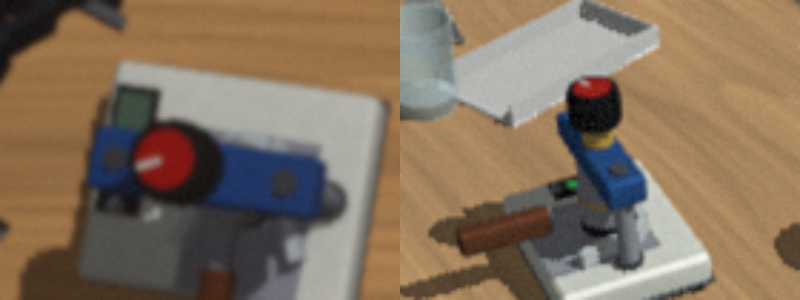

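The white mark turned by about 190°, matching the wrist's 3.39 rad, so the knob followed the fingers. The press is unmoved, the cell is home with its handle to the front, and the gripper is clear. Handing in.

```bash
python3 -c "
from workcell import bot
print(bot.job_done(), bot.observe()['clock'])"
```

```text
the job is handed in; nothing more can be done
the job is handed in; nothing more can be done
```

The cell is home in the nest with its handle to the front, and I turned the knob clockwise about 3.4 rad and let go. I am not certain of the click count. I handed in at about 44 s of the 72 s.

**Checks that held:**
- **Cell home:** it met the back stop and took about 10 N with no further travel.
- **Press:** the camera fits show it within about 1 mm of its starting place.
- **Knob:** the white mark turned about 190°, matching the wrist, so the fingers did not slip on it.
- **Arm:** the force on the tool read about zero after I let go, with the gripper well above the press.
- **Glasses and spoon:** the gripper stayed away from them throughout. I did not measure their positions again at the end.

**Checks that were weak or disagreed:**
- **Click count:** I inferred it from noisy wrist torque, which was about 0.09 Nm while turning freely and 0.15–0.24 Nm on the cell. The ratchet does seem to have slipped. My best estimate is two or three clicks, but the fits do not firmly rule out one or four.
- **Clamping:** I did not test it separately, for example by nudging the cell.
- **Reported height:** the tool's z read about 40 mm too low. My first grasp closed just above the handle without touching anything. I then corrected for the offset from the cameras.

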